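Shut the leak tester's guard, tug it, and click its selector to test

TASK

Start the leak test of the brass valve clamped in the tester: press the clear guard fully home until its catch snaps in, then give its handle a light upward tug to make sure that the catch holds it, and press it home again if it gives. Only when the guard is held, turn the red selector knob clockwise until it clicks past its detent to the green mark, and let go. Leave the things standing on and around the tester where they are.

Things in the scene. Friction and masses are not known exactly. Their poses are not given: they have to be found in the camera images.
- tester: bench leak tester fixed to the table: blue case, aluminium deck, 320 (x) by 460 (y) mm, deck 70 mm up. Origin: centre of its underside; x from its front edge to its back, y to its left seen from the front, z up. Guard over the left of the deck, selector on the right near the front, gauge and a parked coupling behind it. Guard's hinge line: parallel to y through (125, 95, 70) mm in this frame.
- guard (a joint): angle (rad) of the clear hood with yellow edges, 240 x 240 mm, 100 mm tall, 0.55 kg, hinged along its lower back edge: 0 = fully home, grows as its front rises. Starts ajar, 0.2 to 0.45. Spring-balanced friction hinges: it stays where it is left and takes about 2 N at the handle to move.
- guard_handle (a point): middle of the guard's black handle bar: 13 mm thick, 120 mm long, parallel to the tester's y, 35 mm above the hood's top near its front edge, on posts 110 mm apart. 230 mm in front of and 135 mm above the hinge line when home, so at (-105, 95, 205) mm in the tester frame; swings with the guard. Grip it from above, fingers before and behind it, or press it.
- guard_catch (a point): sprung roller in the deck under the guard's front edge. The guard's striker meets it at about 0.07 rad (17 mm open), where a guard pressed too lightly rests and lifts freely; 9 to 11 N down at the handle snaps it through to 0. Once caught: 2.5 mm of free play at the front edge (to 0.010 rad), then a stiff spring; at a pull of about 10 to 12 N, some 5 mm up (0.022 rad), it lets go.
- selector (a joint): angle (rad) of the red bar-grip knob, vertical axis, growing clockwise seen from above. Starts at 0 to 0.4 (vent); hard stop at 1.36, the green mark. Friction 0.06 N m; from 0.78 on a sprung-ball detent resists, up to 0.32 N m in all; past its crest at 1.06 the knob snaps on to 1.36 by itself; let go between 0.78 and 1.06 it is pushed back.
- selector_grip (a point): on the knob's axis at the height to grip, (-60, -145, 112) mm in the tester frame. Red grip bar 72 long, 15 wide, 38 mm tall, top 126 mm above the table, on a black hub of 30 mm radius, top 88 mm above the table. At joint 0 the bar lies along the tester's x, its white pointer mark to the front (-x); turned clockwise the mark swings to the tester's left (+y).
- green_mark (a point): the green mark on the selector's white dial (104 mm across), 44 mm from the knob's axis, where the knob's white pointer mark stands once it has clicked to test
- spare_valve: bystander: brass ball valve with red lever standing on the table to the right of the tester, 120 mm tall, 56 mm across; origin under its centre, z up
- bin: bystander: yellow picking bin of fittings, 160 x 110 x 75 mm, on the table to the left of the tester; origin under its centre, z up
- coupling: bystander, next in line for testing: grey steel pipe coupling standing on the deck's right back part, 80 mm tall, 60 mm across; origin under its centre, z up

How it is judged:
On the way, in this order (a step that is already met when the one before it is completed fails the run):
1. the guard is fully home (within 1 mm at its front edge) (value of joint guard below 0.004 rad), for 0.2 s.
2. the guard's handle is tugged: the fingers lift it against its catch, 1.5 to 7 mm at its front edge, and the catch holds (value of joint guard between 0.006 and 0.03 rad and contact force between the fingers and guard above 2 N), for 0.1 s.
3. the selector has clicked past its detent to the green mark with the guard held in its catch (value of joint selector above 1.26 rad and value of joint guard below 0.021 rad), for 0.2 s.
At the end, for the whole second after the job is handed in: The selector has clicked past its detent and stands at the green mark (beyond 1.26 rad, stop at 1.36), and the guard is still held in its catch (below 0.021 rad, 5 mm at its front edge) (all of step 3); the robot touches nothing.
It fails at once if the selector is turned past its detent (beyond 1.06 rad) while the guard is not held in its catch (above 0.04 rad) (value of joint selector above 1.06 rad and value of joint guard above 0.04 rad).
It fails at once if a thing standing on or around the tester is shifted by more than 25 mm (distance of any of spare_valve, bin, coupling from where it was at the start of the episode above 0.025 m).
It fails at once if a thing standing on or around the tester is knocked over (angle between any of spare_valve, coupling's own z axis and vertical above 0.3 rad).
It also fails if it takes over 59 s, if anything falls off the work surface, if the arm or the gripper's body presses on something with over 40 N, if the wrist force passes 120 N, or if a joint passes its speed limit or range.

ROBOT

A 7-joint arm with a two-finger parallel gripper is mounted at the origin on the work surface. World frame = base frame: x ahead of the robot, y to its left, z up, the work surface at z = 0. Lengths are in m, angles in rad, forces in N, time in s.
With the tool pointing down it reaches from about 0.425 to 0.925 m from the base axis. Payload 6.8 kg.
Tool frame: the origin (TCP) lies midway between the tips of the shut fingers; the grasp point (between the pads) lies 19 mm behind it; z points along the fingers, y is the line along which they close (so a half turn about z gives the same grasp; the last joint's range is limited). The gripper opens to 85 mm and grips with 20 to 120 N. Pads are 22 mm wide; open, the fingers measure 114 mm over their backs; the gripper's body (76 mm by 85 mm) begins 54 mm behind the grasp point. The pads swing forward as they close: fully open they stand 13 mm farther back than shut.
Start: joints at [1.223, 0.477, 0.022, 1.555, -0.011, 1.109, -0.083], TCP at [0.16, -0.656, 0.231] pointing down, gripper open.
Joint ranges: [-2.96, 2.96], [-0.34, 2.1], [-1.41, 1.46], [0.24, 2.44], [-1.37, 4.51], [0.17, 1.92], [-2.96, 2.96]. Speed limits (rad/s): [2.39, 2.39, 3.14, 3.14, 3.14, 3.14, 3.14].

INTERFACE

Orientations are given as a rotation vector (axis times angle).
In Python, from bench import status, vision, r gives the robot as it stands. The module is installed in compiled form; this text tells all that it offers.
- The arm moves only by the shell command python3 -m handwheel 'ROWS' [OPENING] [FORCE]. ROWS is JSON, a list of rows, each an object with "dp": the shift along the tool's x, y, z in m, a list of three; "delta_rot": the turn, a rotation vector about the tool's x, y, z in rad, a list of three. In form: [{"dp": [x, y, z], "delta_rot": [rx, ry, rz]}, ...]. A call has 1 to 12 rows; each row is the pose to reach, as a shift and turn from the pose commanded when the call began, along the tool's axes at that moment; what a row does not reach only later rows make up. A row lasts 1/8 s, in which the tool goes at most 62.5 mm and 10.7 degrees, less where a joint would pass 70% of its speed; a pose out of reach is approached as far as the arm can. A call with a gripper value outside its range is refused whole. OPENING is the opening, from 0 (shut) to 1 (fully open), set as the call begins (- or left out, the last holds). The fingers move at their own pace and stop on an object; FORCE is the grip in N (left out, the last holds). Time passes only in rows, so rows that repeat a pose let the fingers close. It gives the time, the measured TCP pose, the force, the opening and the grip force at its end, in the units of the state.
- status.get_obs(): the state, without advancing time (a new reading comes with each control period).
- vision.grab_frame(name): name is "scene" or "side" or "wrist"; returns a dict with "img" (420x560x3 uint8, blue, green, red), "fovy" (degrees; the focal length in pixels is half the picture's height over the tangent of half this angle, whatever the lens; pixels are square), "cx", "cy" (the principal point, pixels), "distortion" ([k1, k2, p1, p2, k3] as OpenCV has them; the pictures are not rectified), "world_from_camera" (4x4, takes a point from camera to world coordinates). Camera axes: x right, y up, looking along -z (the intrinsics and any distortion apply to the point x, -y, -z); pixel columns grow to the right and rows downward; lengths in m; the calibration is good to about 2 mm. A picture is of the moment at which its call begins. There is no depth.
- r.hand_in(): hands the job in; it is judged then, once.
The state is a dict: "clock": time; "joints": joint angles; "qvel": joint speeds; "tau": joint torques, N m; "tcp_pos": TCP position; "orientation": TCP orientation; "contact_force": force on the tool from outside, world axes, zero at the start; "moment": the same for the moment, N m; "grip_width": finger opening in m; "gripper_force": force on a finger pad.
Only numpy, scipy, OpenCV 4.12 (cv2) and the standard library are available. Lean on these libraries where they do the work, as an engineer would, in place of code of your own. Each camera call takes 0.05 s, during which the arm holds its last target. There are 200 camera calls.

## Working session

There is one attempt and no reset: what is moved stays moved. The work goes in short steps, Python scripts to look and compute and a shell command to move; the robot and the scene stay as the last step left them, time stands still between calls to the robot, and variables do not carry over. Pictures are saved under pics/ and viewed, at most 10 in all, crops included, and the job is handed in when it is done.

```bash
mkdir -p pics; cat > h.py <<'E'
import numpy as np, cv2
from scipy.spatial.transform import Rotation as R
from bench import status, vision, r
def cam(f):
    h,w=f["img"].shape[:2]; fl=h/2/np.tan(np.radians(f["fovy"])/2)
    return np.array([[fl,0,f["cx"]],[0,fl,f["cy"]],[0,0,1]]),np.array(f["distortion"],float),np.array(f["world_from_camera"])
def ray(f,uv):
    K,d,T=cam(f); p=cv2.undistortPoints(np.array(uv,float).reshape(-1,1,2),K,d).reshape(-1,2)
    v=np.c_[p[:,0],-p[:,1],-np.ones(len(p))]@T[:3,:3].T
    return T[:3,3],v/np.linalg.norm(v,axis=1)[:,None]
def plane(f,uv,z):
    o,v=ray(f,uv); return o+v*((z-o[2])/v[:,2])[:,None]
def proj(f,P):
    K,d,T=cam(f); q=(np.array(P,float).reshape(-1,3)-T[:3,3])@T[:3,:3]
    q=q*[1,-1,-1]; return cv2.projectPoints(q,np.zeros(3),np.zeros(3),K,d)[0].reshape(-1,2)
def tri(rs):
    A=0;b=0
    for o,v in rs:
        M=np.eye(3)-np.outer(v,v);A=A+M;b=b+M@o
    return np.linalg.solve(A,b)
def S():
    o=status.get_obs(); print({k:np.round(o[k],4).tolist() for k in("clock","tcp_pos","orientation","contact_force","grip_width","gripper_force","joints")}); return o
E
python3 - <<'E'
from h import *
S()
for n in("scene","side","wrist"):
    f=vision.grab_frame(n); cv2.imwrite(f"pics/{n}0.png",f["img"]); np.save(f"{n}0.npy",f,allow_pickle=True)
    print(n,f["fovy"],np.round(f["world_from_camera"],3).tolist())
E
```

```text
{'clock': 0.0, 'tcp_pos': [0.1601, -0.6551, 0.2303], 'orientation': [-3.1172, -0.3756, 0.0006], 'contact_force': [-0.228, -0.5367, 0.289], 'grip_width': 0.0855, 'gripper_force': 0.0, 'joints': [1.2229, 0.4778, 0.0224, 1.5565, -0.0115, 1.1093, -0.0831]}
scene 57.82964428196839 [[0.688, -0.605, 0.401, 0.995], [0.725, 0.565, -0.394, -0.404], [0.012, 0.562, 0.827, 1.013], [0.0, 0.0, 0.0, 1.0]]
side 48.270962743391934 [[-0.208, 0.785, -0.584, -0.032], [-0.978, -0.157, 0.137, 0.171], [0.016, 0.599, 0.8, 0.948], [0.0, 0.0, 0.0, 1.0]]
wrist 59.58953043870252 [[0.238, 0.937, 0.256, 0.224], [-0.971, 0.23, 0.06, -0.64], [-0.003, -0.263, 0.965, 0.374], [0.0, 0.0, 0.0, 1.0]]
```

View pics/scene0.png

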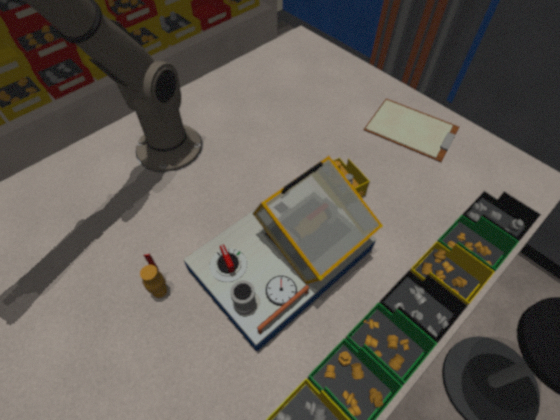

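View pics/side0.png

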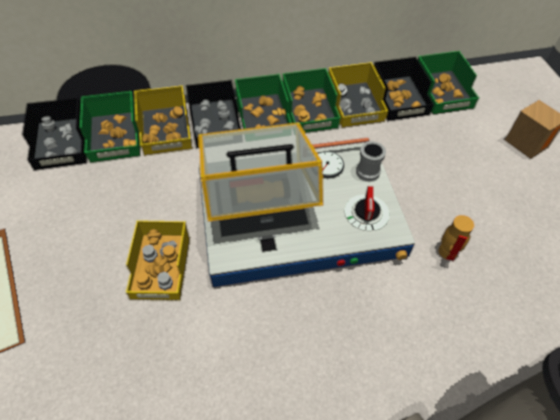

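The scene view shows the tester with its knob near (228,258) and the handle near (302,178). In the side view the knob is near (369,205), the handle near (261,155) and the deck's front edge runs (210,272)-(409,245). I'll enlarge both next.

```bash
python3 - <<'E'
from h import *
a=cv2.imread("pics/side0.png")[110:290,185:425]; b=cv2.imread("pics/scene0.png")[150:350,180:390]
cv2.imwrite("pics/sc.png",cv2.resize(a,None,fx=3.2,fy=3.2,interpolation=cv2.INTER_CUBIC))
cv2.imwrite("pics/cc.png",cv2.resize(np.clip(b*1.5,0,255).astype('uint8'),None,fx=3,fy=3,interpolation=cv2.INTER_CUBIC))
E
```

```text
(no output)
```

View pics/sc.png

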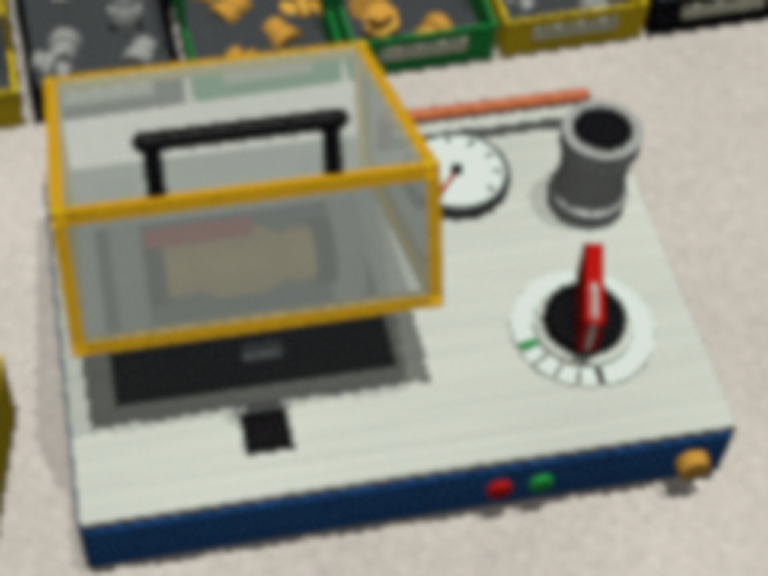

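View pics/cc.png

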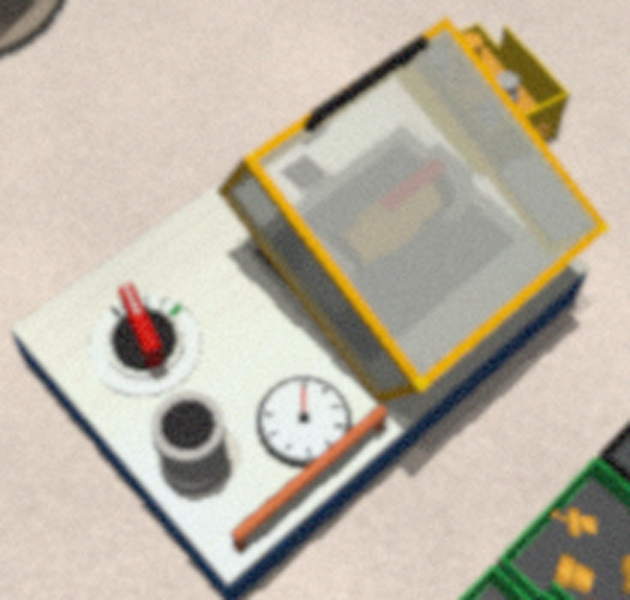

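Crops show, in full-image pixels:
- **Side:** deck front corners (210,274) and (414,244), handle ends (228,154) and (292,147), dial centre (367,212.5).
- **Scene:** deck front-right corner (185,262), back-right corner (256,344), handle ends (283,192) and (322,164), dial centre (229,265).

Next I cast rays from these points.

```bash
cat > m.py <<'E'
from h import *
s=np.load("side0.npy",allow_pickle=True).item(); c=np.load("scene0.npy",allow_pickle=True).item()
a=lambda p:np.array(p)/3.2+[185,110]; b=lambda p:np.array(p)/3+[180,150]
def P(f,uv,z): return plane(f,[uv],z)[0]
FL=P(s,a((80,526)),.07);FR=P(s,a((733,430)),.07);FR2=P(c,b((15,335)),.07);BR=P(c,b((228,583)),.07)
D1=P(s,a((582,328)),.072);D2=P(c,b((148,344)),.072)
print(FL,FR,FR2,BR,"len",np.linalg.norm(FL-FR),np.linalg.norm(BR-FR2));print("dial",D1,D2)
T=lambda p,q:tri([(lambda o,v:(o,v[0]))(*ray(s,[a(p)])),(lambda o,v:(o,v[0]))(*ray(c,[b(q)]))])
HL=T((138,142),(426,43));HR=T((343,118),(310,125));print("handle",HL,HR,np.linalg.norm(HL-HR))
for p in ((138,142),(426,43)):pass
y=FL-(FR+FR2)/2; ang=np.arctan2(y[1],y[0])-np.pi/2; x=BR-FR2; ang2=np.arctan2(x[1],x[0]); print("yaw",ang,ang2)
# least-squares frame from FL,FR,BR,dial
tp=np.array([[-160,230],[-160,-230],[160,-230],[-60,-145]])/1e3; wp=np.array([FL[:2],((FR+FR2)/2)[:2],BR[:2],((D1+D2)/2)[:2]])
tm,wm=tp.mean(0),wp.mean(0);A=(wp-wm)[:,0]+1j*(wp-wm)[:,1];B=(tp-tm)[:,0]+1j*(tp-tm)[:,1]
th=np.angle((A*B.conj()).sum()); C=np.array([[np.cos(th),-np.sin(th)],[np.sin(th),np.cos(th)]]);t=wm-C@tm
print("fit",th,t,"res mm",((tp@C.T+t-wp)*1e3).round(1).tolist())
H=(HL+HR)/2; h=C.T@(H[:2]-t); print("handle in tester",h,H[2],"guard ang",np.arctan2(135,230),np.arctan2(H[2]-.07,.125-h[0])-np.arctan2(135,230),"rad",np.hypot(H[2]-.07,.125-h[0]))
np.savez("fit.npz",th=th,t=t)
for n,f in(("side",s),("scene",c)):
    hsv=cv2.cvtColor(f["img"],cv2.COLOR_BGR2HSV);k=D1; u=proj(f,[k])[0].astype(int)
    m=(((hsv[...,0]<8)|(hsv[...,0]>172))&(hsv[...,1]>130)&(hsv[...,2]>60)).astype('uint8');mm=np.zeros_like(m);mm[u[1]-30:u[1]+25,u[0]-25:u[0]+25]=1
    print(n,"red",(m*mm).sum(),cv2.fitLine(np.argwhere(m*mm)[:,::-1].astype(np.float32),2,0,.01,.01).ravel())
    print("grip",proj(f,[np.r_[C@[-.06,-.145]+t,.112]]))
E
python3 m.py
```

```text
[0.46366067 0.20860843 0.07      ] [ 0.44870934 -0.24085915  0.07      ] [ 0.46474576 -0.24869426  0.07      ] [ 0.7692827  -0.25544267  0.07      ] len 0.4497161944175281 0.3046116975487554
dial [ 0.55114182 -0.16527301  0.072     ] [ 0.55686805 -0.16544072  0.072     ]
handle [0.59494999 0.13562213 0.284328  ] [0.59099014 0.00671464 0.2812891 ] 0.12900409220168213
yaw -0.0152906924657219 -0.02215597470594544
fit -0.02364146490781813 [ 0.61811978 -0.02181831] res mm [[-0.1, 3.3], [-4.0, -3.2], [3.4, -0.1], [0.7, -0.0]]
handle in tester [-0.02734082  0.09236619] 0.28280855062665944 guard ang 0.5307734972029068 0.41873264664586385 rad 0.2617158855098619
side red 177 [ 1.8913170e-02 -9.9982113e-01  3.6946893e+02  2.0231639e+02]
grip [[369.23646699 200.78067521]]
scene red 118 [  0.46663287   0.8844511  227.44067    259.32202   ]
grip [[227.37249735 257.24226349]]
```

The fit is good: tester yaw is -0.024, the guard is about 0.42 rad open, and the handle radius is 262 mm against a nominal 267. Next I compute the approach above the handle.

```bash
cat >> h.py <<'E'
def go(xyz,yaw):
    "tool pointing down, tool y at world yaw"
    o=status.get_obs(); r0=R.from_rotvec(o["orientation"]); y=np.array([np.cos(yaw),np.sin(yaw),0]); z=np.array([0,0,-1.]); x=np.cross(y,z)
    r1=R.from_matrix(np.c_[x,y,z]); print("dp",r0.inv().apply(np.array(xyz)-o["tcp_pos"]).round(4),"rot",(r0.inv()*r1).as_rotvec().round(4))
def tw(p):
    q=np.load("fit.npz");c,s=np.cos(q["th"]),np.sin(q["th"]); return np.r_[np.array([[c,-s],[s,c]])@np.array(p[:2])+q["t"],p[2]]
def hd(a): return tw([.125-.2667*np.cos(a+.5308),.095,.07+.2667*np.sin(a+.5308)])
E
python3 - <<'E'
from h import *
print([hd(a).round(4).tolist() for a in(.45,.42,.35,.25,.15,.07,0)],tw([-.06,-.145,.112]))
p=hd(.42);p[2]+=.05;go(p,-.0236)
E
```

```text
[[0.597, 0.0737, 0.2916], [0.5904, 0.0739, 0.2871], [0.5756, 0.0742, 0.2757], [0.5559, 0.0747, 0.2577], [0.5381, 0.0751, 0.2379], [0.5254, 0.0754, 0.2208], [0.5154, 0.0756, 0.205]] [ 0.55470885 -0.16535943  0.112     ]
dp [ 0.5911 -0.6062 -0.1057] rot [-1.3000e-03 -8.0000e-04 -1.3074e+00]
```

```bash
python3 -m handwheel '[{"dp":[0,0,-0.06],"delta_rot":[0,0,-0.15]},{"dp":[0.05,-0.05,-0.106],"delta_rot":[0,0,-0.3]},{"dp":[0.09,-0.09,-0.106],"delta_rot":[0,0,-0.45]},{"dp":[0.13,-0.13,-0.106],"delta_rot":[0,0,-0.6]},{"dp":[0.17,-0.18,-0.106],"delta_rot":[0,0,-0.75]},{"dp":[0.21,-0.22,-0.106],"delta_rot":[0,0,-0.9]},{"dp":[0.25,-0.26,-0.106],"delta_rot":[0,0,-1.05]},{"dp":[0.29,-0.30,-0.106],"delta_rot":[0,0,-1.2]},{"dp":[0.33,-0.34,-0.106],"delta_rot":[0,0,-1.307]},{"dp":[0.37,-0.38,-0.106],"delta_rot":[0,0,-1.307]},{"dp":[0.41,-0.42,-0.106],"delta_rot":[0,0,-1.307]},{"dp":[0.45,-0.46,-0.106],"delta_rot":[0,0,-1.307]}]' 0 40
python3 - <<'E'
from h import *
S();p=hd(.42);p[2]+=.035;go(p,-.0236)
E
```

```text
clock: 1.65
tcp_pos: [0.4887, -0.1005, 0.3373]
orientation: [2.248, 2.194, -0.0]
contact_force: [0.6, -0.9, 0.2]
grip_width: -0.0001
gripper_force: 0.0
{'clock': 1.65, 'tcp_pos': [0.4887, -0.1005, 0.3373], 'orientation': [2.2482, 2.1938, -0.0003], 'contact_force': [0.571, -0.9421, 0.1537], 'grip_width': -0.0001, 'gripper_force': 0.0, 'joints': [0.6227, 0.1403, -0.5999, 1.794, 0.0842, 1.2325, -0.0251]}
dp [0.1768 0.0974 0.0152] rot [ 0.0001  0.0004 -0.0009]
```

```bash
python3 -m handwheel '[{"dp":[0.05,0.028,0],"delta_rot":[0,0,0]},{"dp":[0.10,0.056,0],"delta_rot":[0,0,0]},{"dp":[0.15,0.084,0.005],"delta_rot":[0,0,0]},{"dp":[0.177,0.097,0.015],"delta_rot":[0,0,0]},{"dp":[0.177,0.097,0.015],"delta_rot":[0,0,0]},{"dp":[0.177,0.097,0.015],"delta_rot":[0,0,0]}]' 0
python3 - <<'E'
from h import *
S();p=hd(.42);p[2]+=.0065;go(p,-.0236)
for n in("side","scene"):
    f=vision.grab_frame(n); u=proj(f,[hd(.42)])[0].astype(int); i=f["img"][u[1]-60:u[1]+60,u[0]-70:u[0]+70]; cv2.imwrite(f"pics/{n}1.png",cv2.resize(i,None,fx=2.8,fy=2.8))
cv2.imwrite("pics/b1.png",np.hstack([cv2.imread("pics/side1.png"),cv2.imread("pics/scene1.png")]))
E
```

```text
clock: 2.4
tcp_pos: [0.5892, 0.0716, 0.3221]
orientation: [2.249, 2.194, -0.002]
contact_force: [-0.1, -0.3, 0.2]
grip_width: 0.0002
gripper_force: 0.0
{'clock': 2.4, 'tcp_pos': [0.5892, 0.0716, 0.3221], 'orientation': [2.2487, 2.1937, -0.0016], 'contact_force': [-0.0824, -0.2966, 0.1709], 'grip_width': 0.0002, 'gripper_force': 0.0, 'joints': [0.3001, 0.3472, -0.6831, 1.6069, 0.2274, 1.2694, -0.4466]}
dp [0.0023 0.0012 0.0285] rot [-0.0006  0.0008 -0.0012]
```

View pics/b1.png

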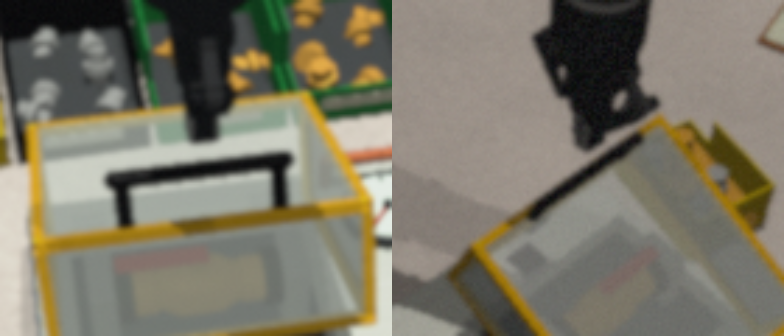

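Fingertips are centred about 30 mm above the bar in both views. I'll press along the arc.

```bash
python3 -m handwheel '[{"dp":[0.003,0.001,0.015],"delta_rot":[0,0,0]},{"dp":[0.003,0.001,0.025],"delta_rot":[0,0,0]},{"dp":[0.003,-0.004,0.033],"delta_rot":[0,0,0]},{"dp":[0.003,-0.013,0.040],"delta_rot":[0,0,0]},{"dp":[0.003,-0.023,0.049],"delta_rot":[0,0,0]},{"dp":[0.003,-0.033,0.058],"delta_rot":[0,0,0]},{"dp":[0.003,-0.042,0.068],"delta_rot":[0,0,0]},{"dp":[0.003,-0.051,0.078],"delta_rot":[0,0,0]},{"dp":[0.003,-0.051,0.078],"delta_rot":[0,0,0]}]' 0
python3 - <<'E'
from h import *
S()
f=vision.grab_frame("side"); u=proj(f,[hd(.1)])[0].astype(int); i=f["img"][u[1]-90:u[1]+90,u[0]-90:u[0]+100]; cv2.imwrite("pics/s2.png",cv2.resize(i,None,fx=3,fy=3))
E
```

```text
clock: 3.62
tcp_pos: [0.5374, 0.0765, 0.2434]
orientation: [-2.247, -2.195, 0.002]
contact_force: [0.0, 0.2, -0.4]
grip_width: 0.0001
gripper_force: 0.0
{'clock': 3.625, 'tcp_pos': [0.5374, 0.0765, 0.2434], 'orientation': [-2.2472, -2.1946, 0.0024], 'contact_force': [0.0152, 0.2201, -0.4063], 'grip_width': 0.0001, 'gripper_force': 0.0, 'joints': [0.3114, 0.3256, -0.6939, 1.8213, 0.2343, 1.0796, -0.4922]}
```

View pics/s2.png

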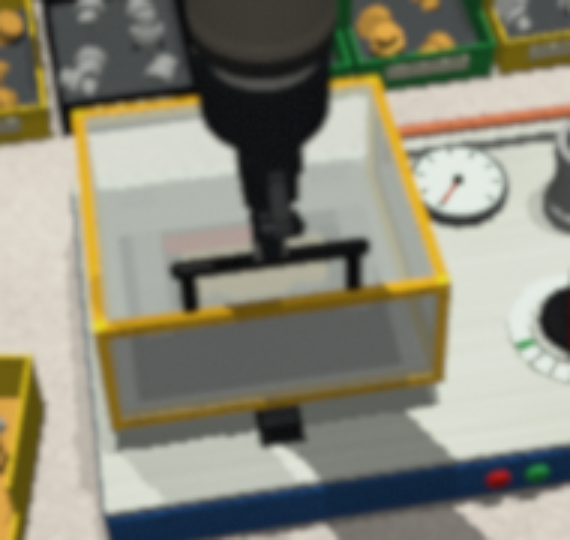

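The guard follows, with the fingertips on top of the bar and the front edge now low. I'll press on through the catch.

```bash
python3 -m handwheel '[{"dp":[0,-0.006,0.007],"delta_rot":[0,0,0]},{"dp":[0,-0.012,0.015],"delta_rot":[0,0,0]},{"dp":[0,-0.016,0.020],"delta_rot":[0,0,0]},{"dp":[0,-0.019,0.025],"delta_rot":[0,0,0]},{"dp":[0,-0.022,0.030],"delta_rot":[0,0,0]},{"dp":[0,-0.022,0.033],"delta_rot":[0,0,0]},{"dp":[0,-0.022,0.033],"delta_rot":[0,0,0]},{"dp":[0,-0.022,0.033],"delta_rot":[0,0,0]}]' 0
```

```text
clock: 4.68
tcp_pos: [0.5159, 0.0774, 0.2114]
orientation: [-2.247, -2.194, 0.002]
contact_force: [-2.9, -0.5, 7.7]
grip_width: 0.0001
gripper_force: 3.8
```

```bash
python3 -m handwheel '[{"dp":[0,0,0.003],"delta_rot":[0,0,0]},{"dp":[0,0,0.005],"delta_rot":[0,0,0]},{"dp":[0,0,0.005],"delta_rot":[0,0,0]}]' 0
python3 - <<'E'
from h import *
f=vision.grab_frame("side"); np.save("side2.npy",f,allow_pickle=True); i=f["img"][110:290,185:425]; cv2.imwrite("pics/s3.png",cv2.resize(i,None,fx=3.2,fy=3.2))
E
```

```text
clock: 5.05
tcp_pos: [0.5163, 0.0775, 0.2108]
orientation: [2.247, 2.192, -0.003]
contact_force: [-18.5, -5.9, 45.6]
grip_width: -0.0001
gripper_force: 23.3
```

View pics/s3.png

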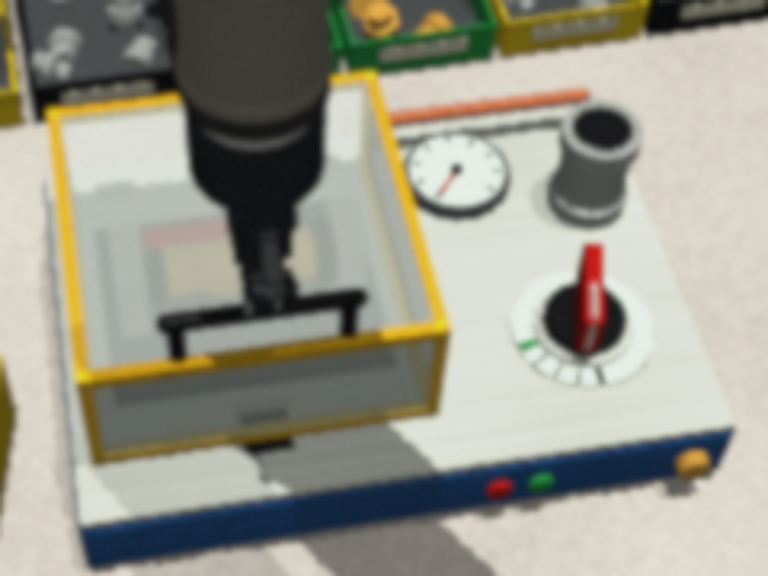

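Guard is home: it meets a hard stop at 45 N, and the front edge sits on the deck. Now I'll rise, open, and grip the bar.

```bash
python3 -m handwheel '[{"dp":[0,0,-0.03],"delta_rot":[0,0,0]},{"dp":[0,0,-0.06],"delta_rot":[0,0,0]},{"dp":[0,0,-0.06],"delta_rot":[0,0,0]},{"dp":[0,0,-0.06],"delta_rot":[0,0,0]}]' 0
python3 -m handwheel '[{"dp":[0,0,0],"delta_rot":[0,0,0]},{"dp":[0,0,0],"delta_rot":[0,0,0]},{"dp":[0,0,0],"delta_rot":[0,0,0]},{"dp":[0,0,0],"delta_rot":[0,0,0]}]' 0.6 30
python3 - <<'E'
from h import *
S();p=hd(0);p[2]=.188;go(p,-.0236)
s=vision.grab_frame("side")
for z in(.2045,):
    img=s["img"]; print(proj(s,[tw([-.105,.155,.205]),tw([-.105,.035,.205])]).round(1))
E
```

```text
clock: 5.6
tcp_pos: [0.516, 0.0771, 0.2653]
orientation: [-2.248, -2.194, 0.002]
contact_force: [0.2, -0.5, -0.4]
grip_width: -0.0
gripper_force: 0.0
clock: 6.1
tcp_pos: [0.5165, 0.0774, 0.2661]
orientation: [-2.248, -2.194, 0.0]
contact_force: [-1.4, -0.7, -0.6]
grip_width: 0.0514
gripper_force: 0.0
{'clock': 6.1, 'tcp_pos': [0.5165, 0.0774, 0.2661], 'orientation': [-2.2478, -2.1945, 0.0002], 'contact_force': [-1.3797, -0.7156, -0.5699], 'grip_width': 0.0514, 'gripper_force': 0.0, 'joints': [0.3355, 0.2656, -0.7119, 1.8389, 0.1927, 1.1073, -0.4698]}
dp [-0.0018 -0.001   0.0781] rot [-0.0003 -0.0001 -0.0004]
[[236.6 210.8]
 [296.6 202.4]]
```

```bash
python3 -m handwheel '[{"dp":[0,-0.001,0.025],"delta_rot":[0,0,0]},{"dp":[0,-0.001,0.05],"delta_rot":[0,0,0]},{"dp":[0,-0.001,0.07],"delta_rot":[0,0,0]},{"dp":[0,-0.001,0.078],"delta_rot":[0,0,0]},{"dp":[0,-0.001,0.078],"delta_rot":[0,0,0]}]' 0.6
python3 -m handwheel '[{"dp":[0,0,0],"delta_rot":[0,0,0]},{"dp":[0,0,0],"delta_rot":[0,0,0]},{"dp":[0,0,0],"delta_rot":[0,0,0]},{"dp":[0,0,0],"delta_rot":[0,0,0]},{"dp":[0,0,0],"delta_rot":[0,0,0]}]' 0 30
```

```text
clock: 6.78
tcp_pos: [0.5155, 0.0775, 0.1882]
orientation: [-2.248, -2.194, 0.001]
contact_force: [-0.3, -0.2, 0.1]
grip_width: 0.0511
gripper_force: 0.0
clock: 7.4
tcp_pos: [0.517, 0.0775, 0.1892]
orientation: [2.247, 2.193, 0.004]
contact_force: [5.1, -0.7, 1.7]
grip_width: 0.0117
gripper_force: 29.6
```

Gripped at 12 mm width. Next, a gentle tug in small steps.

```bash
python3 -m handwheel '[{"dp":[0,0,-0.001],"delta_rot":[0,0,0]},{"dp":[0,0,-0.002],"delta_rot":[0,0,0]},{"dp":[0,0,-0.003],"delta_rot":[0,0,0]},{"dp":[0,0,-0.003],"delta_rot":[0,0,0]},{"dp":[0,0,-0.003],"delta_rot":[0,0,0]}]' 0
```

```text
clock: 8.02
tcp_pos: [0.5182, 0.0775, 0.1915]
orientation: [2.247, 2.192, 0.008]
contact_force: [13.6, 1.2, -8.4]
grip_width: 0.0118
gripper_force: 29.3
```

Sideways load of 13.6 N cancels the lift, so I'll centre the tool over the bar first.

```bash
python3 -m handwheel '[{"dp":[0,0.001,0.002],"delta_rot":[0,0,0]},{"dp":[0,0.002,0.003],"delta_rot":[0,0,0]},{"dp":[0,0.002,0.003],"delta_rot":[0,0,0]},{"dp":[0,0.002,0.003],"delta_rot":[0,0,0]}]' 0
```

```text
clock: 8.52
tcp_pos: [0.517, 0.0775, 0.1891]
orientation: [2.248, 2.195, -0.002]
contact_force: [-1.2, 0.3, 9.0]
grip_width: 0.0119
gripper_force: 30.9
```

```bash
python3 -m handwheel '[{"dp":[0,0,-0.001],"delta_rot":[0,0,0]},{"dp":[0,0,-0.002],"delta_rot":[0,0,0]},{"dp":[0,0,-0.003],"delta_rot":[0,0,0]},{"dp":[0,0,-0.003],"delta_rot":[0,0,0]}]' 0
```

```text
clock: 9.02
tcp_pos: [0.5181, 0.0775, 0.1911]
orientation: [2.248, 2.194, 0.002]
contact_force: [4.7, 1.3, -4.4]
grip_width: 0.0119
gripper_force: 29.7
```

```bash
python3 -m handwheel '[{"dp":[0,0.001,-0.0005],"delta_rot":[0,0,0]},{"dp":[0,0.001,-0.001],"delta_rot":[0,0,0]},{"dp":[0,0.001,-0.001],"delta_rot":[0,0,0]},{"dp":[0,0.001,-0.001],"delta_rot":[0,0,0]}]' 0
```

```text
clock: 9.52
tcp_pos: [0.5184, 0.0774, 0.1918]
orientation: [-2.247, -2.194, -0.0]
contact_force: [4.5, 1.4, -7.6]
grip_width: 0.0118
gripper_force: 29.4
```

```bash
python3 -m handwheel '[{"dp":[0,0.0005,-0.0006],"delta_rot":[0,0,0]},{"dp":[0,0.0005,-0.0006],"delta_rot":[0,0,0]},{"dp":[0,0.0005,-0.0006],"delta_rot":[0,0,0]}]' 0
python3 - <<'E'
from h import *
f=vision.grab_frame("side");f0=np.load("side2.npy",allow_pickle=True).item()
hsv=[cv2.cvtColor(x["img"],cv2.COLOR_BGR2HSV) for x in(f0,f)]
# yellow front lower edge, rows per column band
for a,b in((215,235),(280,318)):
    for h in hsv:
        m=((h[225:265,a:b,0]>15)&(h[225:265,a:b,0]<35)&(h[225:265,a:b,1]>120)).astype(float); w=m*h[225:265,a:b,1]; print(a,m.sum(),((w*np.arange(225,265)[:,None]).sum()/max(w.sum(),1)).round(2))
E
```

```text
clock: 9.9
tcp_pos: [0.5186, 0.0774, 0.1921]
orientation: [-2.247, -2.194, 0.001]
contact_force: [3.8, 2.8, -8.8]
grip_width: 0.0111
gripper_force: 29.3
215 155.0 234.59
215 130.0 235.8
280 76.0 240.76
280 81.0 240.12
```

The catch holds: about 3 mm of lift with the force rising to roughly 9 N. I'll lower, press lightly, release and rise.

```bash
python3 -m handwheel '[{"dp":[0,-0.001,0.002],"delta_rot":[0,0,0]},{"dp":[0,-0.0015,0.004],"delta_rot":[0,0,0]},{"dp":[0,-0.0015,0.005],"delta_rot":[0,0,0]},{"dp":[0,-0.0015,0.005],"delta_rot":[0,0,0]}]' 0
python3 -m handwheel '[{"dp":[0,0,0],"delta_rot":[0,0,0]},{"dp":[0,0,0],"delta_rot":[0,0,0]},{"dp":[0,0,0],"delta_rot":[0,0,0]},{"dp":[0,0,0],"delta_rot":[0,0,0]},{"dp":[0,0,-0.04],"delta_rot":[0,0,0]},{"dp":[0,0,-0.08],"delta_rot":[0,0,0]},{"dp":[0,0,-0.08],"delta_rot":[0,0,0]},{"dp":[0,0,-0.08],"delta_rot":[0,0,0]}]' 0.6
python3 - <<'E'
from h import *
S()
f=vision.grab_frame("side");hd0=proj(f,[hd(0)])
s=vision.grab_frame("side")["img"];i=s[110:290,185:425];cv2.imwrite("pics/s4.png",cv2.resize(i,None,fx=3.2,fy=3.2))
# knob angle: white mark & red pixels at top plane .126, both views
for n in("side","scene"):
    f=vision.grab_frame(n);h=cv2.cvtColor(f["img"],cv2.COLOR_BGR2HSV);u=proj(f,[tw([-.06,-.145,.126])])[0].astype(int)
    q=np.load("fit.npz");C=np.cos(-q["th"]),np.sin(-q["th"])
    m=((h[...,0]<8)|(h[...,0]>172))&(h[...,1]>130)&(h[...,2]>60);p=np.argwhere(m)[:,::-1];p=p[np.abs(p-u).max(1)<28]
    X=plane(f,p,.126)[:,:2]-tw([-.06,-.145,0])[:2]; l=X@np.array([[C[0],C[1]],[-C[1],C[0]]])
    b=cv2.minAreaRect((l*1000).astype(np.float32));ev=np.linalg.svd(l-l.mean(0))[2][0];print(n,b,"dir",ev,"mean",l.mean(0)*1e3,"range",l.min(0)*1e3,l.max(0)*1e3)
go(tw([-.06,-.145,.20]),-.0236+np.pi/2-.2)
E
```

```text
clock: 10.45
tcp_pos: [0.5171, 0.0775, 0.1891]
orientation: [2.248, 2.194, -0.002]
contact_force: [-3.3, 0.3, 10.0]
grip_width: 0.0117
gripper_force: 31.1
clock: 11.45
tcp_pos: [0.5171, 0.0771, 0.2673]
orientation: [-2.248, -2.194, 0.001]
contact_force: [-0.4, -0.0, -0.4]
grip_width: 0.0514
gripper_force: 0.0
{'clock': 11.45, 'tcp_pos': [0.5171, 0.0771, 0.2673], 'orientation': [-2.2481, -2.1943, 0.0013], 'contact_force': [-0.4028, -0.0082, -0.3777], 'grip_width': 0.0514, 'gripper_force': 0.0, 'joints': [0.3377, 0.2663, -0.7142, 1.8356, 0.1938, 1.1111, -0.47]}
side ((-15.42262077331543, 5.278909683227539), (18.884469985961914, 91.4251937866211), 70.84968566894531) dir [-0.94773899  0.3190467 ] mean [-14.8170831    6.52456203] range [-57.8488258  -12.28748566] [28.43580083 28.10426497]
scene ((8.318519592285156, -5.872137069702148), (19.26112174987793, 78.66856384277344), 73.4222412109375) dir [ 0.9660439  -0.25837798] mean [13.30764456 -7.85777499] range [-30.74936435 -21.45073227] [44.81711146  6.97678051]
dp [-0.2415  0.0437  0.0668] rot [-1.9000e-03 -1.2000e-03 -1.3712e+00]
```

View pics/s4.png

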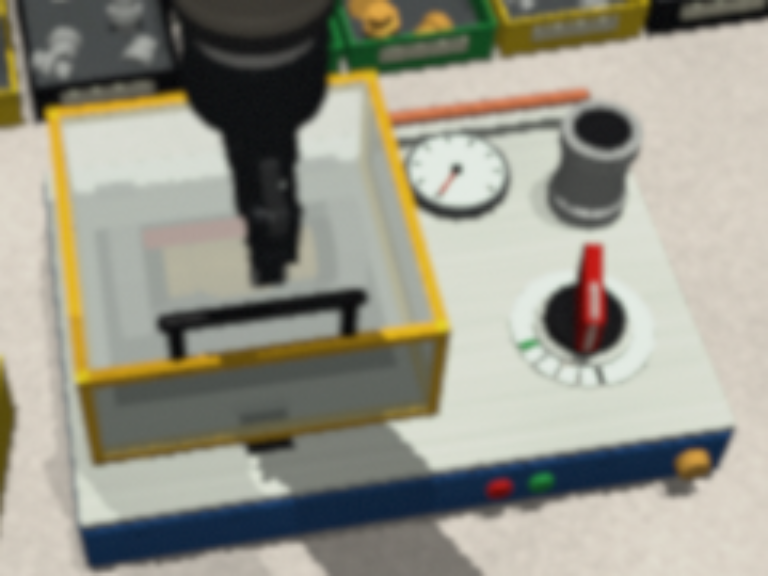

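Guard stays home with the gauge and coupling undisturbed. The knob bar stands at about 0.28 rad. Next I move above the knob.

```bash
python3 -m handwheel '[{"dp":[-0.03,0.006,0],"delta_rot":[0,0,-0.18]},{"dp":[-0.065,0.013,0],"delta_rot":[0,0,-0.36]},{"dp":[-0.10,0.02,0],"delta_rot":[0,0,-0.54]},{"dp":[-0.135,0.026,0],"delta_rot":[0,0,-0.72]},{"dp":[-0.17,0.032,0],"delta_rot":[0,0,-0.9]},{"dp":[-0.205,0.038,0],"delta_rot":[0,0,-1.08]},{"dp":[-0.24,0.043,0],"delta_rot":[0,0,-1.2]},{"dp":[-0.2415,0.0437,0.04],"delta_rot":[0,0,-1.291]},{"dp":[-0.2415,0.0437,0.07],"delta_rot":[0,0,-1.291]},{"dp":[-0.2415,0.0437,0.07],"delta_rot":[0,0,-1.291]},{"dp":[-0.2415,0.0437,0.07],"delta_rot":[0,0,-1.291]}]' 0.7 40
python3 - <<'E'
from h import *
S();go(tw([-.06,-.145,.096]),-.0236+np.pi/2-.28)
f=vision.grab_frame("wrist");cv2.imwrite("pics/w5.png",f["img"]);print(proj(f,[tw([-.06,-.145,.126]),tw([-.06-.036*np.cos(.28),-.145+.036*np.sin(.28),.126]),tw([-.06+.036*np.cos(.28),-.145-.036*np.sin(.28),.126])]).round())
E
```

```text
clock: 13.02
tcp_pos: [0.5561, -0.1648, 0.1988]
orientation: [0.475, 3.105, 0.0]
contact_force: [-0.8, 0.4, 1.0]
grip_width: 0.0596
gripper_force: 0.0
{'clock': 13.025, 'tcp_pos': [0.5561, -0.1648, 0.1988], 'orientation': [0.4746, 3.1046, 0.0004], 'contact_force': [-0.7717, 0.3608, 0.9783], 'grip_width': 0.0596, 'gripper_force': 0.0, 'joints': [0.789, 0.4699, -0.798, 1.7814, 0.3826, 1.0513, 1.1189]}
dp [ 0.0012 -0.001   0.1028] rot [0.0004 0.0009 0.0002]
[[276. 220.]
 [276. 161.]
 [276. 273.]]
```

View pics/w5.png

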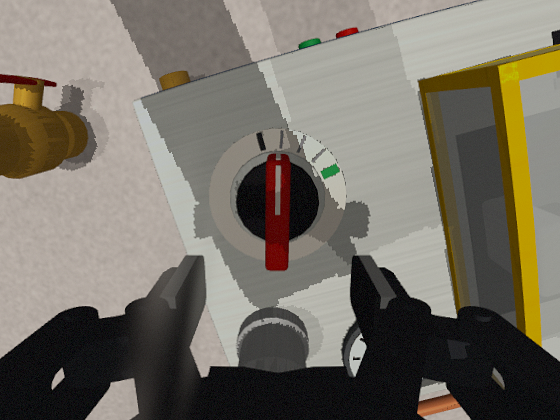

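The wrist view shows the red bar from (278,155) to (277,270), within 2-6 px of the prediction and centred between the fingers. Descend and close.

```bash
python3 -m handwheel '[{"dp":[0.001,0,0.03],"delta_rot":[0,0,0]},{"dp":[0.001,0,0.06],"delta_rot":[0,0,0]},{"dp":[0.001,0,0.085],"delta_rot":[0,0,0]},{"dp":[0.001,0,0.102],"delta_rot":[0,0,0]},{"dp":[0.001,0,0.102],"delta_rot":[0,0,0]}]' 0.7 40
python3 -m handwheel '[{"dp":[0,0,0],"delta_rot":[0,0,0]},{"dp":[0,0,0],"delta_rot":[0,0,0]},{"dp":[0,0,0],"delta_rot":[0,0,0]},{"dp":[0,0,0],"delta_rot":[0,0,0]},{"dp":[0,0,0],"delta_rot":[0,0,0]}]' 0 60
```

```text
clock: 13.7
tcp_pos: [0.5543, -0.1648, 0.0957]
orientation: [-0.475, -3.105, -0.0]
contact_force: [-0.1, -0.7, 0.5]
grip_width: 0.0597
gripper_force: 0.0
clock: 14.32
tcp_pos: [0.5551, -0.1649, 0.0969]
orientation: [0.475, 3.104, -0.001]
contact_force: [-1.4, 0.3, 5.4]
grip_width: 0.014
gripper_force: 59.2
```

```bash
python3 -m handwheel '[{"dp":[0,0,0],"delta_rot":[0,0,0.1]},{"dp":[0,0,0],"delta_rot":[0,0,0.2]},{"dp":[0,0,0],"delta_rot":[0,0,0.3]},{"dp":[0,0,0],"delta_rot":[0,0,0.4]},{"dp":[0,0,0],"delta_rot":[0,0,0.5]},{"dp":[0,0,0],"delta_rot":[0,0,0.6]},{"dp":[0,0,0],"delta_rot":[0,0,0.7]},{"dp":[0,0,0],"delta_rot":[0,0,0.8]},{"dp":[0,0,0],"delta_rot":[0,0,0.9]},{"dp":[0,0,0],"delta_rot":[0,0,1.0]},{"dp":[0,0,0],"delta_rot":[0,0,1.05]},{"dp":[0,0,0],"delta_rot":[0,0,1.05]}]' 0
python3 -c "
from h import *
print(S()['moment'])"
```

```text
clock: 15.82
tcp_pos: [0.5551, -0.1649, 0.097]
orientation: [1.968, 2.447, 0.0]
contact_force: [-1.2, 0.4, 6.3]
grip_width: 0.0142
gripper_force: 59.4
{'clock': 15.825, 'tcp_pos': [0.5551, -0.1649, 0.097], 'orientation': [1.9677, 2.4472, 0.0005], 'contact_force': [-1.1898, 0.4207, 6.2677], 'grip_width': 0.0142, 'gripper_force': 59.3542, 'joints': [0.5496, 0.5269, -0.4797, 1.8771, 0.3258, 0.8136, 0.1157]}
[ 0.05066458  0.29347363 -0.08372996]
```

Turned about 1.05 rad. Now release, rise and check.

```bash
python3 -m handwheel '[{"dp":[0,0,0],"delta_rot":[0,0,0]},{"dp":[0,0,0],"delta_rot":[0,0,0]},{"dp":[0,0,0],"delta_rot":[0,0,0]},{"dp":[0,0,0],"delta_rot":[0,0,0]},{"dp":[0,0,-0.04],"delta_rot":[0,0,0]},{"dp":[0,0,-0.09],"delta_rot":[0,0,0]},{"dp":[0,0,-0.12],"delta_rot":[0,0,0]},{"dp":[0,0,-0.12],"delta_rot":[0,0,0]},{"dp":[0,0,-0.12],"delta_rot":[0,0,0]}]' 0.6
python3 - <<'E'
from h import *
a=vision.grab_frame("wrist");b=vision.grab_frame("side")["img"][110:290,185:425]
cv2.imwrite("pics/f6.png",np.hstack([cv2.resize(a["img"],(400,300)),cv2.resize(b,(400,300))]))
for g in(.9,1.3,1.36):print(g,proj(a,[tw([-.06-q*np.cos(g),-.145+q*np.sin(g),.126]) for q in(.036,-.036)]).round().tolist())
f=a;h=cv2.cvtColor(f["img"],cv2.COLOR_BGR2HSV);m=((h[...,0]<8)|(h[...,0]>172))&(h[...,1]>130)&(h[...,2]>60);u=proj(f,[tw([-.06,-.145,.126])])[0]
p=np.argwhere(m)[:,::-1];p=p[np.abs(p-u).max(1)<90];X=plane(f,p,.126)[:,:2];v=np.linalg.svd(X-X.mean(0))[2][0];print("knob",np.mod(np.arctan2(v[1],-v[0])-0.0236*1,np.pi))
E
```

```text
clock: 16.95
tcp_pos: [0.5538, -0.1649, 0.2151]
orientation: [-1.967, -2.448, 0.001]
contact_force: [0.5, 0.6, -0.1]
grip_width: 0.0515
gripper_force: 0.0
0.9 [[257.0, 165.0], [302.0, 260.0]]
1.3 [[279.0, 160.0], [282.0, 265.0]]
1.36 [[282.0, 160.0], [279.0, 265.0]]
knob 1.3341492160633617
```

View pics/f6.png

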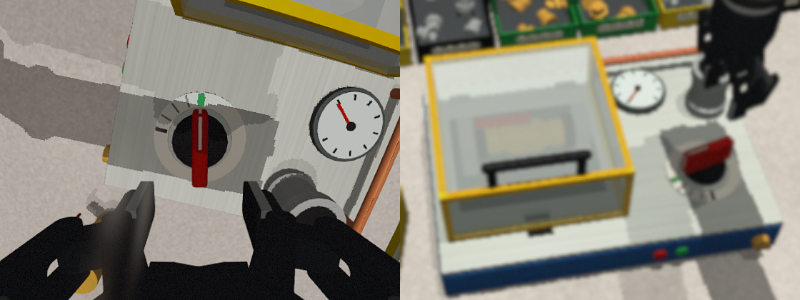

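The pointer stands at the green mark (measured about 1.33 rad), the guard is home, and the coupling stands upright. The gripper is clear.

```bash
python3 -c "
from h import *
print(r.hand_in())"
```

```text
the job is handed in; nothing more can be done
None
```

The job is handed in, with no verdict returned: the guard was pressed home and held a light tug of about 3 mm, and the selector then turned to the green mark (about 1.33 rad by camera) and was released; I saw nothing standing on or around the tester moved.

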